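Release a trimmed bowl from the trimming grip and set it on the ware board

TASK

The bowl in the trimming grip has had its foot trimmed. Open the grip's jaws all the way (the jaw with the knob is drawn outward and the others follow), lift the bowl out, and set it down gently, still rim down, on the free end of the ware board, with its whole rim on the board and clear of the bowl already there. Leave the jaws open, and do not shift that bowl or the board.

Things in the scene. Friction and masses are not known exactly. Their poses are not given: they have to be found in the camera images.
- trimming_grip: Trimming grip (self-centring vise for pots), fixed: a round plywood plate 270 mm across, its top 22 mm above the table, with three radial sliding jaws 120 degrees apart, geared together so that all move out or in by the same amount. Origin: centre, at table height; z up; the jaw with the knob lies toward, and opens along, the body's -y axis.
- grip_seat (a point): Centre of the plate's top face, on which the bowl's rim rests. Each jaw is a shoe 24 mm wide with a round rubber pad 36 mm across and 15 mm high (bolt head 6 mm more); when shut, the pads' upper lips reach 8 mm in over the bowl's rim, so it cannot be lifted until the jaws have opened about 10 mm.
- jaw_knob (a point): Middle of the dark wooden knob, on one jaw only: upright, round, 28 mm in diameter, 32 mm high (top 15 mm above this point, jaw's shoe 25 mm below it), 100 mm from the grip's centre when shut. It moves with the jaw.
- jaw (a joint): Travel of the knob's jaw in m: 0 shut on the bowl, 0.032 fully open (at its stop). Pull the knob level, straight away from the grip's centre. Friction of about 7 N for all three jaws together; they stay where they are left.
- bowl: The trimmed bowl, firm grey clay, about 0.34 kg, upside down (rim down, foot up) in the grip. Rim: flat flange 120 mm across, 7 mm thick. The wall tapers to 66 mm across at a height of 44 mm; on top is the foot ring, 55 mm in diameter, from 47 to 62 mm above the rim. Origin: centre of the rim plane (underside); z up toward the foot.
- drying_bowl: A second bowl, the same shape and size, standing rim down on one end of the ware board to dry; to be left alone. Origin: centre of the rim plane (underside); z up.
- ware_board: Loose plywood ware board, 310 mm long (its x axis) and 160 mm wide (its y axis), on two cleats, top face 32 mm above the table, about 0.9 kg. The second bowl stands near its +x end, the end farther from the robot; its -x end is free. Origin: centre, at table height; z up.
- board_top (a point): Centre of the board's top face.

How it is judged:
By the outcome, as a careful person would: the job done as asked, in the order asked, and still so for the second after the job is handed in, with the robot touching nothing.
It also fails if it takes over 54 s, if anything falls off the work surface, if the arm or the gripper's body presses on something with over 40 N, if the wrist force passes 120 N, or if a joint passes its speed limit or range.

ROBOT

A 7-joint arm with a two-finger parallel gripper is mounted at the origin on a cart in front of the work surface, level with it; the furniture and walls round the work are solid. World frame = base frame: x ahead of the robot, y to its left, z up, the work surface at z = 0. Lengths are in mm, angles in rad, forces in N, time in s.
With the tool pointing down it reaches from about 350 to 900 mm from the base axis. Payload 8.1 kg.
Tool frame: the origin (TCP) lies midway between the tips of the shut fingers; the grasp point (between the pads) lies 19 mm behind it (manip.grip_point_offset is the distance from the TCP to the grasp point, in mm); z points along the fingers, y is the line along which they close (so a half turn about z gives the same grasp; the last joint's range is limited). The gripper opens to 92 mm and grips with 3 to 60 N. Pads are 19 mm wide; open, the fingers measure 130 mm over their backs; the gripper's body (75 mm by 190 mm) begins 47 mm behind the grasp point.
Start: joints at [-1.282, 0.434, 0.025, 1.573, -0.012, 1.134, -0.075], TCP at [238.686, 577.642, 226.742] pointing down, gripper open.
Joint ranges: [-2.62, 2.62], [-0.44, 2.09], [-1.27, 1.32], [0.08, 2.57], [-1.32, 4.46], [0.12, 2], [-2.74, 2.74]. Speed limits (rad/s): [2.22, 2.22, 3.01, 3.01, 3.14, 3.14, 3.14].

INTERFACE

Orientations are given as a unit quaternion [x, y, z, w].
In Python, from station import manip gives the robot as it stands. The module is installed in compiled form; this text tells all that it offers.
- The arm moves only by the shell command python3 -m creep 'ROWS' [FORCE]. ROWS is JSON, a list of rows, each a list of 3 entries, a list of its own where there are three numbers: the shift along the world's x, y, z scaled (see below), then the turn, a rotation vector about the world's x, y, z scaled (see below), then the opening, from 0 (shut) to 1 (fully open). A call has exactly 10 rows; each row shifts and turns the commanded pose from where the row before left it; what a row does not reach is not made up. The controller multiplies each number of a shift by 2 cm and each number of a turn by 0.1 rad. A row lasts 1/12 s, in which the tool goes at most 41.7 mm and 7.16 degrees, less where a joint would pass 70% of its speed; a pose out of reach is approached as far as the arm can. A call with a number of a shift or a turn outside -1 to 1 is refused whole. A call with a gripper value outside its range is refused whole. The fingers move at their own pace and stop on an object; FORCE is the grip in N (left out, the last holds). Time passes only in rows, so rows that do not move let the fingers close, or fill a call up. It gives the time, the measured TCP pose, the force, the opening and the grip force at its end, in the units of the state.
- manip.state(): the state, without advancing time (a new reading comes with each control period).
- manip.get_image(name): name is "scene" or "top" or "wrist"; returns a dict with "image" (480x640x3 uint8, red, green, blue), "vertical_fov" (degrees; the focal length in pixels is half the picture's height over the tangent of half this angle, whatever the lens; pixels are square), "cx", "cy" (the principal point, pixels), "k1" (the pictures are not rectified: a ray, as slopes to the right and down, at radius r is drawn at 1 + k1 r^2 times it, then the intrinsics apply), "rvec" (rotation vector, rad) and "tvec" (3), from world to camera coordinates, as OpenCV has them. Camera axes: x right, y down, z forward; pixel columns grow to the right and rows downward; lengths in mm; the calibration is good to about 2 mm. A picture is of the moment at which its call begins. There is no depth.
- manip.close_job(): hands the job in; it is judged then, once.
The state is a dict: "clock": time; "q": joint angles; "qvel": joint speeds; "effort": joint torques, N m; "tcp_pos": TCP position; "orientation": TCP orientation; "wrist_force": force on the tool from outside, world axes, zero at the start; "torque": the same for the moment, N m; "finger_gap": finger opening in mm; "gripper_force": force on a finger pad.
Only numpy, scipy, OpenCV 4.12 (cv2) and the standard library are available. Lean on these libraries where they do the work, as an engineer would, in place of code of your own. Each camera call takes 0.05 s, during which the arm holds its last target. There are 200 camera calls.

## Working session

There is one attempt and no reset: what is moved stays moved. The work goes in short steps, Python scripts to look and compute and a shell command to move; the robot and the scene stay as the last step left them, time stands still between calls to the robot, and variables do not carry over. Pictures are saved under pics/ and viewed, at most 10 in all, crops included, and the job is handed in when it is done.

```bash
mkdir -p pics; cat > h.py <<'E'
import numpy as np, cv2
from station import manip
def cam(n):
    d=manip.get_image(n); im=cv2.cvtColor(np.array(d["image"]),cv2.COLOR_RGB2BGR); return d,im
def ray(d,u,v):
    f=240/np.tan(np.radians(d["vertical_fov"])/2)
    K=np.array([[f,0,d["cx"]],[0,f,d["cy"]],[0,0,1]])
    p=cv2.undistortPoints(np.array([[[u,v]]],float),K,np.array([d["k1"],0,0,0.]))[0,0]
    R=cv2.Rodrigues(np.array(d["rvec"],float))[0]; t=np.array(d["tvec"],float).ravel()
    return -R.T@t, R.T@np.array([p[0],p[1],1])
def onz(d,u,v,z):
    o,r=ray(d,u,v); return o+r*(z-o[2])/r[2]
E
python3 - <<'E'
from h import *
a=[]
for n in("top","scene"):
    d,im=cam(n); cv2.imwrite(f"pics/{n}0.png",im); print(n,{k:d[k] for k in d if k!="image"})
s=manip.state();print(s)
E
```

```text
top {'vertical_fov': 56.0452723570153, 'cx': 319.0989443592587, 'cy': 239.49769796996543, 'k1': -0.09774282186102265, 'rvec': array([ 2.20182914, -2.15063347,  0.05346712]), 'tvec': array([-34.95850456, 552.10199756, 894.88043488])}
scene {'vertical_fov': 55.483886324182734, 'cx': 319.594772719636, 'cy': 243.4382845261406, 'k1': -0.07528360492878186, 'rvec': array([ 1.05005868, -2.33906465,  1.08474569]), 'tvec': array([361.29321416, 333.78254564, 547.0088159 ])}
{'clock': 0.1, 'q': array([-1.2816352 ,  0.43513236,  0.02495948,  1.57400422, -0.01159387,
        1.13400504, -0.07512927]), 'qvel': array([ 3.82284988e-04, -1.66385532e-03,  2.24504522e-03, -1.96538439e-03,
       -9.67149512e-05, -2.57504626e-03, -4.92051349e-04]), 'effort': array([ 2.34175357e-03, -6.69127250e+01,  9.87246595e-01, -3.15144289e+01,
       -6.07185136e-02,  3.75066698e-02,  9.11350662e-05]), 'tcp_pos': array([238.50304697, 577.20518702, 226.03703582]), 'orientation': array([ 1.94671124e-01,  9.80868320e-01, -6.98186223e-04, -7.37388632e-05]), 'wrist_force': array([ 1.07346067,  0.37713722, -0.25454434]), 'torque': array([-0.00673337,  0.01181769, -0.02462359]), 'gripper_force': 0.0, 'finger_gap': 91.67935115576279}
```

View pics/top0.png

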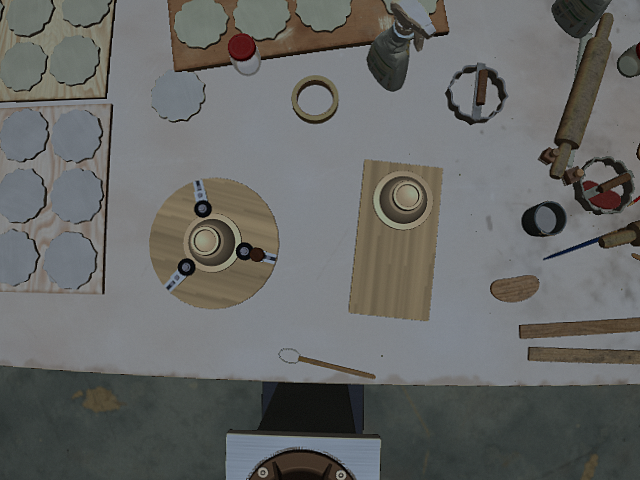

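View pics/scene0.png

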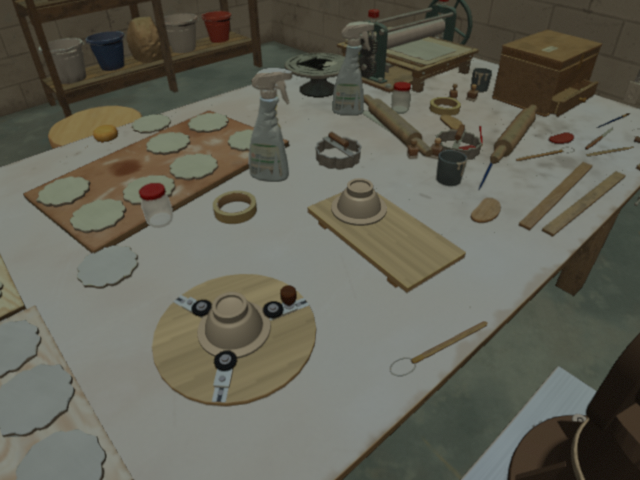

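The top view shows the grip plate about (214,243), its foot about (206,240), the knob about (257,254) and the board with corners about (364,160), (443,168), (428,320) and (349,312). The drying bowl's foot is about (406,196). In the scene view the knob is about (289,295) and the foot about (231,306).

```bash
python3 - <<'E'
from h import *
dt,it=cam("top"); ds,is_=cam("scene")
hsv=cv2.cvtColor(it,cv2.COLOR_BGR2HSV)
m=((hsv[...,1]>60)&(hsv[...,0]>8)&(hsv[...,0]<28)&(hsv[...,2]>60)).astype(np.uint8)
m=cv2.morphologyEx(m,cv2.MORPH_CLOSE,np.ones((5,5)))
m[:, :130]=0; m[:150]=0; m[330:]=0; m[:,460:]=0
cs=cv2.findContours(m,cv2.RETR_EXTERNAL,cv2.CHAIN_APPROX_NONE)[0]
for c in cs:
    if cv2.contourArea(c)<3000: continue
    z=22 if c[:,0,0].mean()<300 else 32
    h=cv2.convexHull(c)
    P=np.array([onz(dt,*p[0],z)[:2] for p in h],np.float32)
    print("area",cv2.contourArea(c),"rect",cv2.minAreaRect(P),"circ",cv2.minEnclosingCircle(P),"ell",cv2.fitEllipse(P))
    if z==32: print("corners",cv2.boxPoints(cv2.minAreaRect(P)))
# knob: brown dark
def knob(im,d,box):
    x0,y0,x1,y1=box; h=cv2.cvtColor(im[y0:y1,x0:x1],cv2.COLOR_BGR2HSV)
    k=((h[...,1]>110)&(h[...,2]<110)).astype(np.uint8)
    n,l,st,ce=cv2.connectedComponentsWithStats(k); i=1+st[1:,4].argmax(); print("knob",st[i],ce[i]+[x0,y0]); return ce[i]+[x0,y0]
a=knob(it,dt,(240,240,275,268)); b=knob(is_,ds,(275,280,305,308))
def tri(a,b):
    o1,r1=ray(dt,*a);o2,r2=ray(ds,*b)
    s=np.linalg.lstsq(np.c_[r1,-r2],o2-o1,rcond=None)[0]; return o1+s[0]*r1,o2+s[1]*r2
print(tri(a,b))
print("onz57",onz(dt,*a,57),"foot rough",onz(dt,206,240,84),"dry",onz(dt,406,196,94))
t=it[140:330,140:460]; cv2.imwrite("pics/t1.png",cv2.resize(t,(800,475),interpolation=cv2.INTER_CUBIC))
E
```

```text
area 7638.0 rect ((513.739013671875, 220.642822265625), (266.427734375, 188.80734252929688), 47.224056243896484) circ ((539.8994750976562, 195.4729766845703), 134.14646911621094) ell ((540.7406616210938, 195.13609313964844), (264.4481201171875, 267.7052917480469), 161.1045379638672)
area 3016.0 rect ((604.0709228515625, 133.3570098876953), (221.90731811523438, 95.00472259521484), 53.62217330932617) circ ((591.7227172851562, 142.45355224609375), 112.4684829711914) ell ((599.6011962890625, 137.7673797607422), (99.86184692382812, 209.782470703125), 137.66409301757812)
area 11966.5 rect ((556.2930297851562, -175.982421875), (160.24293518066406, 308.36810302734375), 85.00196075439453) circ ((556.2899780273438, -176.27401733398438), 171.86383056640625) ell ((548.4087524414062, -172.36912536621094), (184.2746124267578, 472.214111328125), 85.35615539550781)
corners [[ 395.71494 -242.36647]
 [ 702.9105  -269.232  ]
 [ 716.8711  -109.59837]
 [ 409.67554  -82.73285]]
knob [  0   3  25  19 185] [255.08108108 253.25945946]
knob [  6   6  15  19 232] [287.875      294.48275862]
(array([520.40181749, 101.03503886,  58.02985358]), array([516.12201911,  96.5455695 ,  57.14762268]))
onz57 [520.43802826 101.20289697  57.        ] foot rough [542.3916172  191.78937527  84.        ] dry [ 632.95627086 -184.35384132   94.        ]
```

View pics/t1.png

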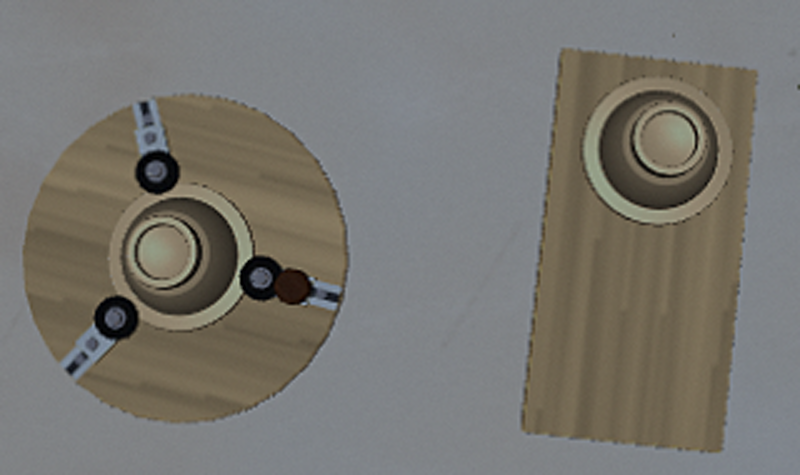

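The crop shows the pads at crop pixels (156,171), (116,317) and (262,277), and the knob at (291,286). The feet are at (163,252) and (667,140). The board is clear at its near end.

```bash
python3 - <<'E'
from h import *
dt,it=cam("top")
c=np.array([540.5,195.3])
g=lambda x,y,z:onz(dt,140+(x+.5)/2.5-.5,140+(y+.5)/2.5-.5,z)[:2]
off=[0,-120,120]
P=[g(262,277,50),g(156,171,50),g(116,317,50)]
print("centroid",np.mean(P,0))
for p in P: v=p-np.mean(P,0); print(p,np.linalg.norm(v),np.degrees(np.arctan2(v[1],v[0])))
k=g(291,286,72); v=k-c; print("knob",k,np.linalg.norm(v),np.degrees(np.arctan2(v[1],v[0])))
print("foot",g(163,252,84),"rim",g(181.5,257.5,29),"dryfoot",g(667,140,94),"dryrim",g(658,151,39))
s=manip.state(); from scipy.spatial.transform import Rotation as R
print(R.from_quat(s["orientation"]).as_matrix().round(3))
E
```

```text
centroid [541.54002098 191.47423206]
[525.59707286 123.46589395] 69.85206974147309 -103.19340093563468
[607.93961908 211.82348114] 69.44781181923722 17.038544891345584
[491.083371   239.13332108] 69.40650037251848 136.63322440569823
knob [518.3504621   96.74264598] 101.01561295731068 -102.6660697809694
foot [541.3899155  193.87938747] rim [540.63950878 193.7337407 ] dryfoot [ 633.54784803 -185.289929  ] dryrim [ 633.95430275 -187.62968576]
[[-0.924  0.382 -0.   ]
 [ 0.382  0.924 -0.001]
 [-0.    -0.001 -1.   ]]
```

```bash
python3 -m creep '[[[0.5,-0.5,0],[0,0,-0.5],1],[[0.6,-1,0],[0,0,-1],1],[[0.6,-1,0],[0,0,-1],1],[[0.6,-1,0],[0,0,-1],1],[[0.6,-1,0],[0,0,-1],1],[[0.6,-1,0],[0,0,-1],1],[[0.6,-1,0],[0,0,-1],1],[[0.6,-1,0],[0,0,-1],1],[[0.6,-1,0],[0,0,-1],1],[[0.6,-1,0],[0,0,-1],1]]'
python3 -m creep '[[[0.6,-1,0],[0,0,-1],1],[[0.6,-1,0],[0,0,-1],1],[[0.6,-1,0],[0,0,-1],1],[[0.6,-1,0],[0,0,-1],1],[[0.6,-1,0],[0,0,-0.55],1],[[0.6,-1,-0.5],[0,0,0],1],[[0.6,-1,-0.5],[0,0,0],1],[[0.6,-1,-0.5],[0,0,0],1],[[0.6,-1,-0.5],[0,0,0],1],[[0.6,-1,-0.5],[0,0,0],1]]'
```

```text
clock: 1.08
tcp_pos: [357.7, 385.5, 226.9]
orientation: [0.625, 0.781, 0.0, -0.0]
wrist_force: [-0.3, 1.2, 0.3]
finger_gap: 91.8
gripper_force: 0.0
clock: 1.92
tcp_pos: [477.2, 185.5, 176.5]
orientation: [0.783, 0.621, 0.0, 0.0]
wrist_force: [0.8, -0.1, 0.4]
finger_gap: 92.1
gripper_force: 0.0
```

```bash
python3 -m creep '[[[0.4,-0.9,-0.2],[0,0,0],1],[[0.4,-0.9,-0.2],[0,0,0],1],[[0.4,-0.9,-0.2],[0,0,0],1],[[0.4,-0.9,-0.2],[0,0,0],1],[[0.4,-0.8,-0.2],[0,0,0],1],[[0.05,0,0],[0,0,0],1],[[0,0,0],[0,0,0],1],[[0,0,0],[0,0,0],1],[[0,0,0],[0,0,0],1],[[0,0,0],[0,0,0],1]]'
python3 - <<'E'
from h import *
d,im=cam("wrist"); cv2.imwrite("pics/w1.png",im); np.save("w1.npy",{k:d[k] for k in d},allow_pickle=True)
E
```

```text
clock: 2.75
tcp_pos: [517.4, 100.5, 156.9]
orientation: [0.782, 0.623, 0.0, -0.0]
wrist_force: [-0.6, 0.6, -0.3]
finger_gap: 91.8
gripper_force: 0.0
```

View pics/w1.png

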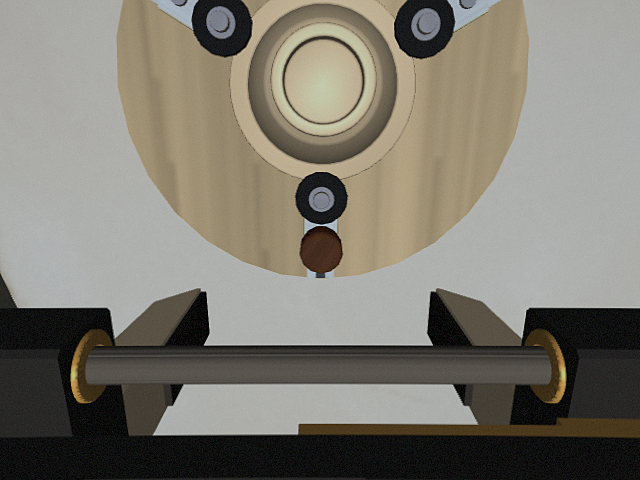

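The wrist view shows the knob top centred near (321,250), its jaw's bolt at (321,200), the other bolts at (221,21) and (427,24), and the foot ring centre at (324,79). The tool is nearly aligned with the jaw.

```bash
python3 - <<'E'
from h import *
d=np.load("w1.npy",allow_pickle=True).item()
k=onz(d,321,250,72)[:2]
P=np.array([onz(d,u,v,53)[:2] for u,v in((321,200),(221,21),(427,24))]); c=P.mean(0)
print("knob",k,"c",c,"foot",onz(d,324,79,84),"rim",onz(d,322.5,89,29))
for p in list(P)+[k]: v=p-c; print(np.linalg.norm(v),np.degrees(np.arctan2(v[1],v[0])))
E
```

```text
knob [519.54324194 100.27878585] c [541.87053305 193.03005932] foot [542.48907193 194.77975246  84.        ] rim [541.92554447 193.42268857  29.        ]
67.77410949365031 -103.74519415904787
67.46578106813033 136.17514536240023
67.5390382227946 16.441589872941062
95.40076865295904 -103.53485254896648
```

```bash
python3 -m creep '[[[0,-0.15,-0.8],[0,0,0],1],[[0,0,-0.8],[0,0,0],1],[[0,0,-0.8],[0,0,0],1],[[0,0,-0.8],[0,0,0],1],[[0,0,-0.8],[0,0,0],1],[[0,0,-0.8],[0,0,0],1],[[0,0,-0.5],[0,0,0],1],[[0,0,-0.3],[0,0,0],1],[[0,0,-0.3],[0,0,0],1],[[0,0,0],[0,0,0],1]]'
python3 -m creep '[[[0,0,0],[0,0,0],0.2],[[0,0,0],[0,0,0],0.2],[[0,0,0],[0,0,0],0.2],[[0,0,0],[0,0,0],0.2],[[0,0,0],[0,0,0],0.2],[[0,0,0],[0,0,0],0.2],[[0,0,0],[0,0,0],0.2],[[0,0,0],[0,0,0],0.2],[[0,0,0],[0,0,0],0.2],[[0,0,0],[0,0,0],0.2]]' 40
```

```text
clock: 3.63
tcp_pos: [517.4, 96.8, 38.2]
orientation: [0.782, 0.623, -0.0, -0.0]
wrist_force: [-0.8, -0.7, -0.9]
finger_gap: 91.6
gripper_force: 0.0
clock: 4.47
tcp_pos: [517.7, 96.6, 38.7]
orientation: [0.782, 0.623, -0.0, -0.0]
wrist_force: [-0.3, -0.5, -0.1]
finger_gap: 29.9
gripper_force: 0.0
```

```bash
python3 -m creep '[[[0,0,0],[0,0,0],0.1],[[0,0,0],[0,0,0],0.1],[[-0.02,-0.1,0],[0,0,0],0.1],[[-0.05,-0.2,0],[0,0,0],0.1],[[-0.05,-0.2,0],[0,0,0],0.1],[[-0.05,-0.2,0],[0,0,0],0.1],[[-0.05,-0.2,0],[0,0,0],0.1],[[-0.05,-0.2,0],[0,0,0],0.1],[[-0.05,-0.2,0],[0,0,0],0.1],[[-0.05,-0.2,0],[0,0,0],0.1]]' 40
```

```text
clock: 5.3
tcp_pos: [511.8, 68.5, 38.9]
orientation: [0.782, 0.624, 0.002, 0.0]
wrist_force: [6.7, 5.8, -8.1]
finger_gap: 26.2
gripper_force: 40.0
```

```bash
python3 -m creep '[[[0,-0.1,0],[0,0,0],0.1],[[0,-0.1,0],[0,0,0],0.1],[[-0.02,-0.1,0],[0,0,0],0.1],[[0,-0.05,0],[0,0,0],0.1],[[0,-0.05,0],[0,0,0],0.1],[[0,0,0],[0,0,0],0.1],[[0,0,0],[0,0,0],0.1],[[0,0,0],[0,0,0],0.1],[[0,0,0],[0,0,0],0.1],[[0,0,0],[0,0,0],0.1]]' 40
```

```text
clock: 6.13
tcp_pos: [511.0, 65.1, 38.8]
orientation: [0.781, 0.625, 0.003, -0.002]
wrist_force: [4.4, 20.8, -7.1]
finger_gap: 26.9
gripper_force: 40.0
```

```bash
python3 -m creep '[[[0,0,0],[0,0,0],1],[[0,0,0],[0,0,0],1],[[0,0,0],[0,0,0],1],[[0,0,0],[0,0,0],1],[[0,0,0],[0,0,0],1],[[0,0,0.5],[0,0,0],1],[[0,0,1],[0,0,0],1],[[0,0,1],[0,0,0],1],[[0,0,1],[0,0,0],1],[[0,0,1],[0,0,0],1]]'
python3 -m creep '[[[0.3,0.3,1],[0,0,0],1],[[0.2,0.5,0],[0,0,0],1],[[0,0,0],[0,0,0],1],[[0,0,0],[0,0,0],1],[[0,0,0],[0,0,0],1],[[0,0,0],[0,0,0],1],[[0,0,0],[0,0,0],1],[[0,0,0],[0,0,0],1],[[0,0,0],[0,0,0],1],[[0,0,0],[0,0,0],1]]'
python3 - <<'E'
from h import *
d,im=cam("wrist"); cv2.imwrite("pics/w2.png",im); np.save("w2.npy",{k:d[k] for k in d},allow_pickle=True)
E
```

```text
clock: 6.97
tcp_pos: [509.7, 58.2, 130.3]
orientation: [0.783, 0.623, -0.0, 0.0]
wrist_force: [-0.3, -0.4, 0.7]
finger_gap: 88.4
gripper_force: 0.0
clock: 7.8
tcp_pos: [519.8, 74.4, 148.6]
orientation: [0.782, 0.623, -0.0, -0.0]
wrist_force: [-0.3, -0.2, 0.3]
finger_gap: 92.0
gripper_force: 0.0
```

View pics/w2.png

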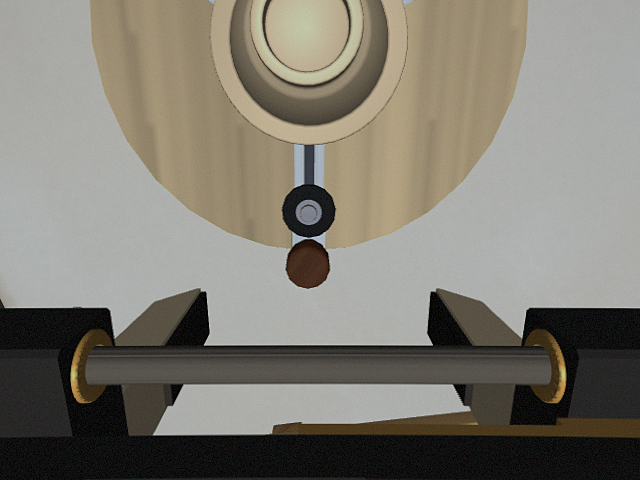

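The jaws are open, with the pad now well clear of the rim. The knob is at (307,264), the bolt at (308,212), the rim's bottom edge at (309,145) and the foot ring centre near (307,25).

```bash
python3 - <<'E'
from h import *
d=np.load("w2.npy",allow_pickle=True).item()
print("bolt",onz(d,308,212,47),"knob",onz(d,307,264,66),"foot",onz(d,307,25,84),"rimbot",onz(d,309,145,26),onz(d,211,46,29),onz(d,408,46,29))
dt,it=cam("top"); cv2.imwrite("pics/t2.png",it[170:310,140:300])
im=it[200:290,160:250]; g=cv2.GaussianBlur(cv2.cvtColor(im,cv2.COLOR_BGR2GRAY),(3,3),0)
print(onz(dt,205,240.6,84))
E
```

```text
bolt [518.3843766  95.7569131  47.       ] knob [511.61564629  67.96209992  66.        ] foot [542.02103276 193.39778537  84.        ] rimbot [527.92178758 135.19194194  26.        ] [483.289393   205.71638315  29.        ] [600.3965247  178.78471283  29.        ]
[541.20382001 193.6777475   84.        ]
```

```bash
python3 -m creep '[[[0.15,0.8,0],[0,0,0],1],[[0.15,0.85,0],[0,0,0],1],[[0.15,0.85,0],[0,0,0],1],[[0.15,0.85,0],[0,0,0],1],[[0.15,0.85,0],[0,0,0],1],[[0.15,0.85,0],[0,0,0],1],[[0.2,0.9,0],[0,0,0],1],[[0,0,-0.6],[0,0,0],1],[[0,0,-0.6],[0,0,0],1],[[0,0,-0.6],[0,0,0],1]]'
python3 -m creep '[[[0,0,-0.5],[0,0,0],1],[[0,0,-0.5],[0,0,0],1],[[0,0,-0.5],[0,0,0],1],[[0,0,-0.3],[0,0,0],1],[[0,0,-0.25],[0,0,0],1],[[0,0,0],[0,0,0],1],[[0,0,0],[0,0,0],1],[[0,0,0],[0,0,0],0.7],[[0,0,0],[0,0,0],0.7],[[0,0,0],[0,0,0],0.7]]' 15
python3 - <<'E'
from h import *
d,im=cam("wrist"); cv2.imwrite("pics/w3.png",im)
E
```

```text
clock: 8.73
tcp_pos: [542.0, 194.2, 112.3]
orientation: [0.782, 0.623, 0.0, 0.0]
wrist_force: [1.0, 0.1, -0.4]
finger_gap: 91.7
gripper_force: 0.0
clock: 9.57
tcp_pos: [542.2, 193.8, 72.2]
orientation: [0.782, 0.623, 0.0, 0.0]
wrist_force: [-0.1, -0.4, -0.3]
finger_gap: 76.0
gripper_force: 0.0
```

View pics/w3.png

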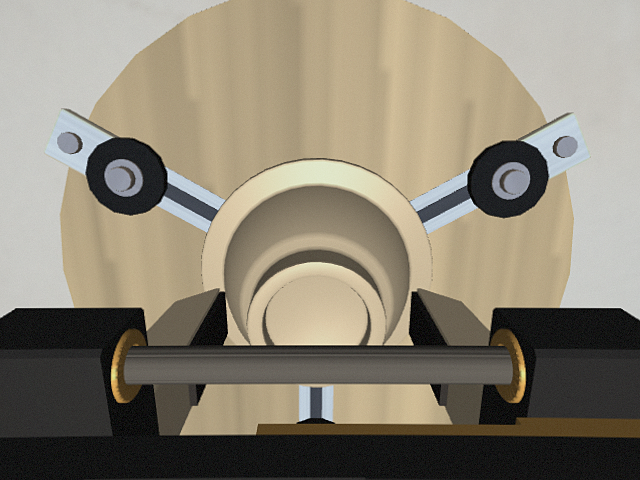

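The foot ring at about (316,315) lies centred between the fingers at x of about 218 and 418, and all the jaws are clear of the rim. Now I close.

```bash
python3 -m creep '[[[0,0,0],[0,0,0],0.65],[[0,0,0],[0,0,0],0.6],[[0,0,0],[0,0,0],0.55],[[0,0,0],[0,0,0],0.5],[[0,0,0],[0,0,0],0.45],[[0,0,0],[0,0,0],0.45],[[0,0,0],[0,0,0],0.45],[[0,0,0],[0,0,0],0.45],[[0,0,0],[0,0,0],0.45],[[0,0,0],[0,0,0],0.45]]' 18
```

```text
clock: 10.45
tcp_pos: [541.9, 193.7, 71.8]
orientation: [0.782, 0.623, 0.0, -0.0]
wrist_force: [-1.8, 1.0, 3.7]
finger_gap: 54.2
gripper_force: 18.0
```

```bash
python3 -m creep '[[[0,0,0.1],[0,0,0],0.45],[[0,0,0.2],[0,0,0],0.45],[[0,0,0.3],[0,0,0],0.45],[[0,0,0.4],[0,0,0],0.45],[[0,0,0.5],[0,0,0],0.45],[[0,0,0.6],[0,0,0],0.45],[[0,0,0.7],[0,0,0],0.45],[[0,0,0.7],[0,0,0],0.45],[[0,0,0.7],[0,0,0],0.45],[[0,0,0.5],[0,0,0],0.45]]'
python3 - <<'E'
from h import *
d,im=cam("scene"); cv2.imwrite("pics/s2.png",im)
E
```

```text
clock: 11.28
tcp_pos: [542.5, 193.7, 168.1]
orientation: [0.782, 0.623, 0.001, 0.0]
wrist_force: [-0.4, -0.4, -3.0]
finger_gap: 54.3
gripper_force: 18.0
```

View pics/s2.png

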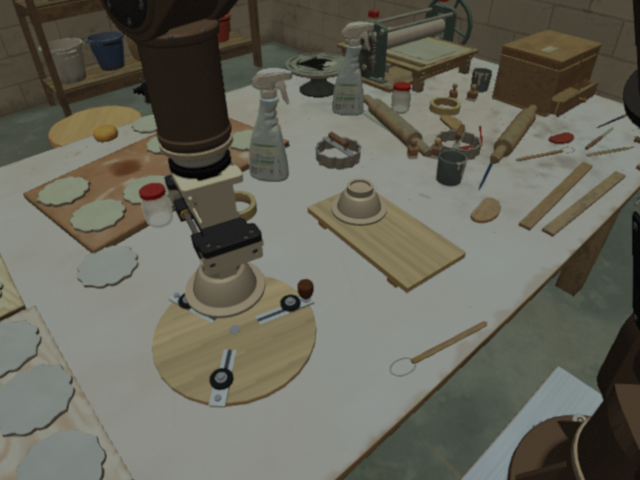

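```bash
python3 -m creep '[[[-0.05,-0.3,0],[0,0,0],0.45],[[-0.1,-0.6,0],[0,0,0],0.45],[[-0.15,-0.9,0],[0,0,0],0.45],[[-0.15,-1,0],[0,0,0],0.45],[[-0.15,-1,0],[0,0,0],0.45],[[-0.15,-1,0],[0,0,0],0.45],[[-0.15,-1,0],[0,0,0],0.45],[[-0.15,-1,0],[0,0,0],0.45],[[-0.15,-1,0],[0,0,0],0.45],[[-0.15,-1,0],[0,0,0],0.45]]'
python3 -m creep '[[[-0.15,-1,0],[0,0,0],0.45],[[-0.15,-1,0],[0,0,0],0.45],[[-0.15,-1,0],[0,0,0],0.45],[[-0.15,-1,0],[0,0,0],0.45],[[-0.15,-1,0],[0,0,0],0.45],[[-0.15,-1,0],[0,0,0],0.45],[[-0.15,-1,0],[0,0,0],0.45],[[-0.15,-0.9,0],[0,0,0],0.45],[[-0.15,-0.8,0],[0,0,0],0.45],[[-0.1,-0.7,0],[0,0,0],0.45]]'
python3 -m creep '[[[0,0,-0.3],[0,0,0],0.45],[[0,0,-0.6],[0,0,0],0.45],[[0,0,-0.6],[0,0,0],0.45],[[0,0,-0.6],[0,0,0],0.45],[[0,0,-0.5],[0,0,0],0.45],[[0,0,-0.4],[0,0,0],0.45],[[0,0,-0.2],[0,0,0],0.45],[[0,0,0],[0,0,0],0.45],[[0,0,0],[0,0,0],0.45],[[0,0,0],[0,0,0],0.45]]'
python3 - <<'E'
from h import *
d,im=cam("wrist"); d2,i2=cam("scene"); cv2.imwrite("pics/p.png",np.hstack([cv2.resize(im,(400,300)),cv2.resize(i2[120:360,240:560],(400,300))]))
E
```

```text
clock: 12.17
tcp_pos: [513.3, 15.3, 164.9]
orientation: [0.783, 0.622, -0.001, -0.0]
wrist_force: [0.2, -0.5, -2.3]
finger_gap: 54.3
gripper_force: 18.0
clock: 13.0
tcp_pos: [483.7, -172.6, 164.9]
orientation: [0.783, 0.622, -0.001, -0.001]
wrist_force: [-0.1, -0.5, -3.7]
finger_gap: 54.6
gripper_force: 18.0
clock: 13.83
tcp_pos: [486.2, -170.5, 102.2]
orientation: [0.782, 0.623, 0.0, 0.0]
wrist_force: [0.4, 0.0, -2.3]
finger_gap: 54.5
gripper_force: 18.0
```

View pics/p.png

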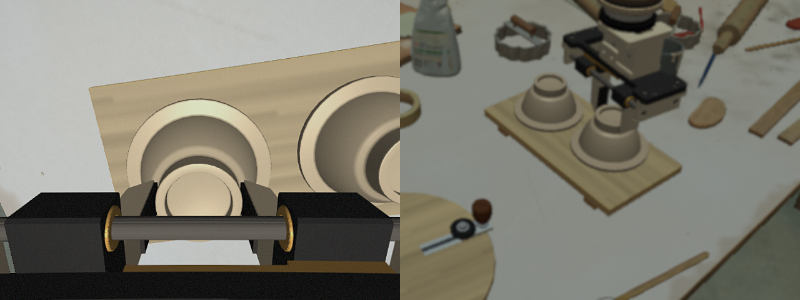

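The left half shows the held bowl over the free end, with board beyond its rim and a gap to the drying bowl. The right half agrees, so I lower.

```bash
python3 -m creep '[[[0,0,-0.2],[0,0,0],0.45],[[0,0,-0.2],[0,0,0],0.45],[[0,0,-0.2],[0,0,0],0.45],[[0,0,-0.1],[0,0,0],0.45],[[0,0,-0.1],[0,0,0],0.45],[[0,0,-0.05],[0,0,0],0.45],[[0,0,-0.05],[0,0,0],0.45],[[0,0,0],[0,0,0],0.45],[[0,0,0],[0,0,0],0.45],[[0,0,0],[0,0,0],0.45]]'
python3 -m creep '[[[0,0,-0.02],[0,0,0],0.45],[[0,0,-0.02],[0,0,0],0.45],[[0,0,-0.02],[0,0,0],0.45],[[0,0,0],[0,0,0],0.45],[[0,0,0],[0,0,0],0.45],[[0,0,0],[0,0,0],0.45],[[0,0,0],[0,0,0],0.45],[[0,0,0],[0,0,0],0.45],[[0,0,0],[0,0,0],0.45],[[0,0,0],[0,0,0],0.45]]'
```

```text
clock: 14.77
tcp_pos: [486.0, -170.4, 83.9]
orientation: [0.782, 0.623, 0.0, 0.0]
wrist_force: [-0.7, -0.2, -3.3]
finger_gap: 54.6
gripper_force: 18.0
clock: 15.6
tcp_pos: [485.9, -170.3, 82.5]
orientation: [0.782, 0.623, 0.0, 0.0]
wrist_force: [-0.3, -0.0, -2.5]
finger_gap: 54.3
gripper_force: 18.0
```

```bash
python3 -m creep '[[[0,0,-0.02],[0,0,0],0.45],[[0,0,-0.02],[0,0,0],0.45],[[0,0,0],[0,0,0],0.45],[[0,0,0],[0,0,0],0.45],[[0,0,0],[0,0,0],0.45],[[0,0,0],[0,0,0],0.45],[[0,0,0],[0,0,0],0.45],[[0,0,0],[0,0,0],0.45],[[0,0,0],[0,0,0],0.45],[[0,0,0],[0,0,0],0.45]]'
```

```text
clock: 16.43
tcp_pos: [485.9, -170.4, 81.8]
orientation: [0.782, 0.623, 0.0, 0.0]
wrist_force: [-0.2, -0.0, 0.5]
finger_gap: 54.2
gripper_force: 18.0
```

```bash
python3 -m creep '[[[0,0,-0.01],[0,0,0],0.45],[[0,0,0],[0,0,0],0.6],[[0,0,0],[0,0,0],0.6],[[0,0,0],[0,0,0],0.65],[[0,0,0],[0,0,0],0.75],[[0,0,0],[0,0,0],0.9],[[0,0,0],[0,0,0],1],[[0,0,0],[0,0,0],1],[[0,0,0],[0,0,0],1],[[0,0,0],[0,0,0],1]]' 4
python3 -m creep '[[[0,0,0.2],[0,0,0],1],[[0,0,0.4],[0,0,0],1],[[0,0,0.6],[0,0,0],1],[[0,0,1],[0,0,0],1],[[0,0,1],[0,0,0],1],[[0,0,1],[0,0,0],1],[[0,0,1],[0,0,0],1],[[0,0,1],[0,0,0],1],[[0,0.5,0.5],[0,0,0],1],[[0,1,0],[0,0,0],1]]'
python3 -m creep '[[[0,1,0],[0,0,0],1],[[0,1,0],[0,0,0],1],[[0,1,0],[0,0,0],1],[[0,1,0],[0,0,0],1],[[0,1,0],[0,0,0],1],[[0,1,0],[0,0,0],1],[[0,1,0],[0,0,0],1],[[0,0.5,0],[0,0,0],1],[[0,0,0],[0,0,0],1],[[0,0,0],[0,0,0],1]]'
python3 - <<'E'
from h import *
d,im=cam("top"); cv2.imwrite("pics/f.png",cv2.resize(im[140:330,140:460],(800,475)))
d,im=cam("scene"); cv2.imwrite("pics/fs.png",im)
E
```

```text
clock: 17.27
tcp_pos: [485.9, -170.4, 81.5]
orientation: [0.782, 0.623, -0.0, 0.0]
wrist_force: [-0.5, -0.0, -0.4]
finger_gap: 90.9
gripper_force: 0.0
clock: 18.1
tcp_pos: [487.0, -143.1, 219.0]
orientation: [0.784, 0.621, 0.002, 0.002]
wrist_force: [0.1, 0.2, -0.3]
finger_gap: 92.0
gripper_force: 0.0
clock: 18.93
tcp_pos: [485.9, 9.2, 215.9]
orientation: [0.782, 0.623, 0.0, 0.0]
wrist_force: [-0.5, -0.5, -0.2]
finger_gap: 92.0
gripper_force: 0.0
```

View pics/f.png

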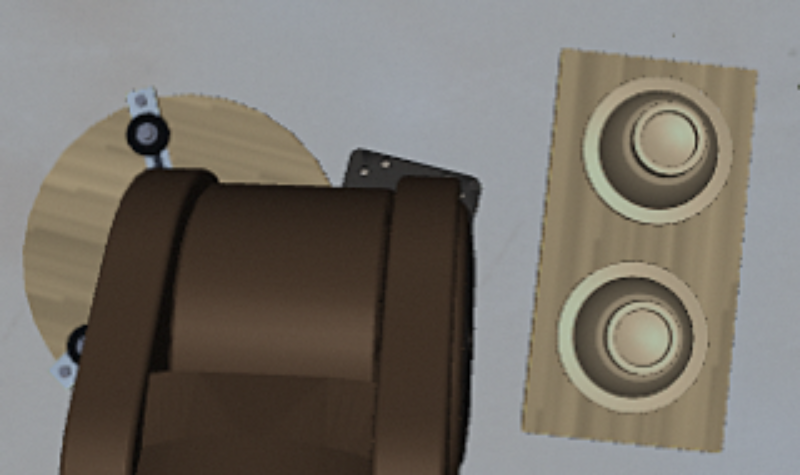

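View pics/fs.png

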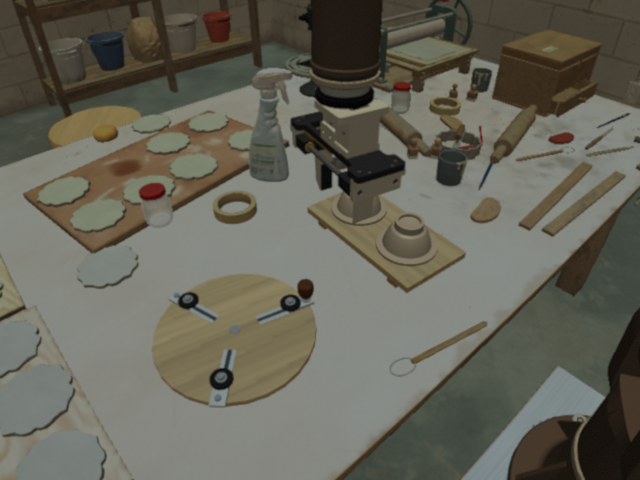

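The top crop shows the trimmed bowl at (633,337), wholly on the board. The drying bowl (667,140) and the board's corners are at the same pixels as before. The scene view shows all the jaws open and the robot touching nothing.

```bash
python3 -c "
from station import manip
print(manip.close_job())"
```

```text
the job is handed in; nothing more can be done
None
```

The job is handed in at about 19 s: the jaws are open to their stop, the trimmed bowl stands rim down on the board's free end, and the drying bowl and board have not moved.

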